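Ready the glass-cutting station

TASK

Get the glass-cutting station ready to run: grip the brass coolant coupling nut and turn it clockwise (seen from above) until it stops, its white stripe in line with the white mark on the flange. Only then push the spring buttons on the control box, one at a time, first blue (water), then yellow (extraction), then green (spindle), holding each fully down for about half a second and letting it come back up before the next. Do not push the red stop button, and leave the glass bowl, bottle, wrench and grinding disc where they are.

Things in the scene. Friction and masses are not known exactly. Their poses are not given: they have to be found in the camera images.
- manifold: blue fixed coolant manifold, 120 x 90 x 50 mm (x, y, z), origin at the centre of its underside on the bench, z up. On top a dark flange 92 mm across, face 60 mm above the bench, with a white mark running out from its centre along the manifold's -x; the brass coupling nut is on the vertical axis through the origin. A brass pipe stub 32 mm thick sticks out 40 mm at +x
- coupling_grip (a point): on the vertical axis of the brass hexagon nut, 86 mm above the bench (8 mm below the nut's top, 26 mm above the flange): where to put the TCP to grip it from above. Nut: 50 mm across flats, 58 across corners, 32 high. A nozzle 22 mm thick stands 16 mm above its top. Axes turn with the nut: z up, flats face +y and -y (and every 60 degrees), white stripe at the -x corner
- coupling (a joint): turn of the nut in rad, growing clockwise seen from above; 1.5 is the hard stop: tight, its stripe in line with the flange's mark and its axes parallel to the manifold's. It starts between 0.05 and 0.5, turns stiffly (friction about 0.15 N m) and stays where it is left; it does not rise or sink
- panel: fixed grey control box with an aluminium top, 200 x 200 x 60 mm, origin at the centre of its underside on the bench. Its top carries four round palm buttons in a square, 88 mm apart along the box's x and y, in any order of colours; each button is 44 mm across in a black bezel 62 mm across and 12 mm high (72 mm above the bench)
- water_top (a point): centre of the top face of the blue (water) button, 86 mm above the bench when out, 76 mm when fully down
- water (a joint): depth of the blue button in m, 0 out, 0.010 fully down against its stop. Spring button: about 1.4 N to start, 4.5 N to hold fully down; it springs back out when let go
- extract_top (a point): centre of the top face of the yellow (extraction) button, heights as for the blue one
- extract (a joint): depth of the yellow button in m, as for the blue one
- spindle_top (a point): centre of the top face of the green (spindle) button, heights as for the blue one
- spindle (a joint): depth of the green button in m, as for the blue one
- stop_top (a point): centre of the top face of the red (stop) button, which is to be left alone, 86 mm above the bench
- stop (a joint): depth of the red button in m, as for the blue one
- bowl: clear glass bowl standing beyond the work, 140 mm across the rim, 90 mm high, origin at the centre of its underside; to be left alone
- bottle: white bottle with a blue cap, 60 mm thick, 150 mm high, at the robot's left (+y), origin at the centre of its underside; to be left alone
- wrench: steel wrench 180 mm long lying along its x axis on the bench between the manifold and the control box; to be left alone
- disc: red-brown grinding disc lying flat, 120 mm across, 18 mm thick with a 24 mm hole, at the robot's right (-y), origin at the centre of its underside; to be left alone
Not all that is in view belongs to the job. Leave any orange or purple look-alike of the manifold alone.

How it is judged:
By the outcome, as a careful person would: the job done as asked, in the order asked, and still so for the second after the job is handed in, with the robot touching nothing.
It also fails if it takes over 58 s, if anything falls off the work surface, if the arm or the gripper's body presses on something with over 40 N, if the wrist force passes 120 N, or if a joint passes its speed limit or range.

ROBOT

A 6-joint arm with a two-finger parallel gripper is mounted at the origin on the work surface. World frame = base frame: x ahead of the robot, y to its left, z up, the work surface at z = 0. Lengths are in m, angles in degrees, forces in N, time in s.
With the tool pointing down it reaches from about 0.3 to 0.95 m from the base axis. Payload 3.1 kg.
Tool frame: the origin (TCP) lies between the finger pads, 19 mm behind the fingertips; this is the grasp point; z points along the fingers, y is the line along which they close (so a half turn about z gives the same grasp; the last joint's range is limited). The gripper opens to 85 mm and grips with 20 to 120 N. Pads are 22 mm wide; open, the fingers measure 114 mm over their backs; the gripper's body (76 mm by 85 mm) begins 54 mm behind the grasp point. The pads swing forward as they close: fully open they stand 13 mm farther back than shut.
Start: joints at [65.564, 17.653, 93.61, -0, 68.738, -3.994], TCP at [0.218, 0.586, 0.25] pointing down, gripper open.
Joint ranges: [-175.34, 175.34], [-45.06, 112.39], [2.9, 150.54], [-68.45, 248.45], [3.09, 151.38], [-168.51, 168.51]. Speed limits (degrees/s): [159.86, 159.86, 180, 180, 180, 180].

INTERFACE

Orientations are given as a 3x3 rotation matrix whose columns are the frame's x, y, z axes.
In Python, from cell import manip, imaging gives the robot as it stands.
- The arm moves only by the tool servo_tool, never from a script. Its argument "rows" is a list that holds one entry, the list of rows, each a list of 7 numbers: the shift along the tool's x, y, z in mm, then the turn, a rotation vector about the tool's x, y, z in degrees, then the opening, from 0 (shut) to 1 (fully open). A call has exactly 5 rows; each row is the pose to reach, as a shift and turn from the pose commanded when the call began, along the tool's axes at that moment; what a row does not reach only later rows make up. A row lasts 1/8 s, in which the tool goes at most 62.5 mm and 10.7 degrees, less where a joint would pass 70% of its speed; a pose out of reach is approached as far as the arm can. A call with a gripper value outside its range is refused whole. The fingers move at their own pace and stop on an object; "grip_force" is the grip in N (left out, the last holds). Time passes only in rows, so rows that repeat a pose let the fingers close, or fill a call up. It gives the time, the measured TCP pose, the force, the opening and the grip force at its end, in the units of the state.
- manip.get_obs(): the state, without advancing time (a new reading comes with each control period).
- imaging.grab_frame(name): name is "scene" or "top" or "wrist"; returns the picture (384x512x3 uint8, red, green, blue); there is no depth.
- imaging.camera_model(name): a dict with "mtx" (3x3 intrinsics, pixels), "xyz" and "attitude" of the camera in the world. Camera axes: x right, y down, z forward; pixel columns grow to the right and rows downward; lengths in m; the calibration is good to about 2 mm. A picture is of the moment at which its call begins: read the wrist's pose just before it. camera_model takes no time and is no camera call; for the wrist camera it gives the pose at the moment of the call.
- manip.job_done(): hands the job in; it is judged then, once.
The state is a dict: "time_s": time; "joints": joint angles; "joint_velocities": joint speeds; "joint_efforts": joint torques, N m; "tcp_pos": TCP position; "tcp_rot": TCP orientation; "force": force on the tool from outside, world axes, zero at the start; "moment": the same for the moment, N m; "width": finger opening in m; "grip_force": force on a finger pad.
Only numpy, scipy, OpenCV 4.12 (cv2) and the standard library are available. Lean on these libraries where they do the work, as an engineer would, in place of code of your own. Each camera call takes 0.05 s, during which the arm holds its last target. There are 200 camera calls.

## Working session

There is one attempt and no reset: what is moved stays moved. The work goes in short steps, Python scripts to look and compute and a tool call to move; the robot and the scene stay as the last step left them, time stands still between calls to the robot, and variables do not carry over. Pictures are saved under pics/ and viewed, at most 10 in all, crops included, and the job is handed in when it is done.

Besides the shell and the picture viewer there is one more tool, called by a JSON object that holds its "api" and its "payload", one argument or row to a line. servo_tool: Moves the arm, as the interface text tells. Its arguments: {"type":"object","properties":{"rows":{"type":"array"},"grip_force":{"type":"number"}},"required":["rows"]}

```bash
mkdir -p pics; ls
python3 - <<'E'
from cell import manip, imaging
import cv2,numpy as np
o=manip.get_obs();print(o['time_s'],o['tcp_pos'],o['tcp_rot'],o['width'])
for n in ['top','scene']:
    im=imaging.grab_frame(n); cv2.imwrite(f'pics/{n}0.png',cv2.resize(im[:,:,::-1],None,fx=1.5,fy=1.5)); np.save(f'{n}0.npy',im)
    print(imaging.camera_model(n))
E
```

```text
pics
0.0 [0.218014   0.58493654 0.24875403] [[-9.37009453e-01  3.49302752e-01 -9.33950969e-04]
 [ 3.49303967e-01  9.37007185e-01 -2.06758077e-03]
 [ 1.52907115e-04 -2.26357551e-03 -9.99997426e-01]] 0.08547014146968462
{'mtx': array([[477.33219046,   0.        , 264.96582554],
       [  0.        , 477.33219046, 194.33896575],
       [  0.        ,   0.        ,   1.        ]]), 'xyz': array([ 0.4862075 , -0.01140935,  1.56664806]), 'attitude': array([[-0.02466509, -0.99712934,  0.07158704],
       [-0.99968819,  0.02432269, -0.0056509 ],
       [ 0.00389349, -0.0717041 , -0.99741835]])}
{'mtx': array([[442.88875195,   0.        , 248.5025844 ],
       [  0.        , 442.88875195, 197.00078768],
       [  0.        ,   0.        ,   1.        ]]), 'xyz': array([ 1.24765217, -0.51527641,  1.42302959]), 'attitude': array([[ 0.58115615,  0.68912299, -0.43285913],
       [ 0.81377811, -0.49523246,  0.30415458],
       [-0.00476598, -0.52901259, -0.84860059]])}
```

View pics/top0.png

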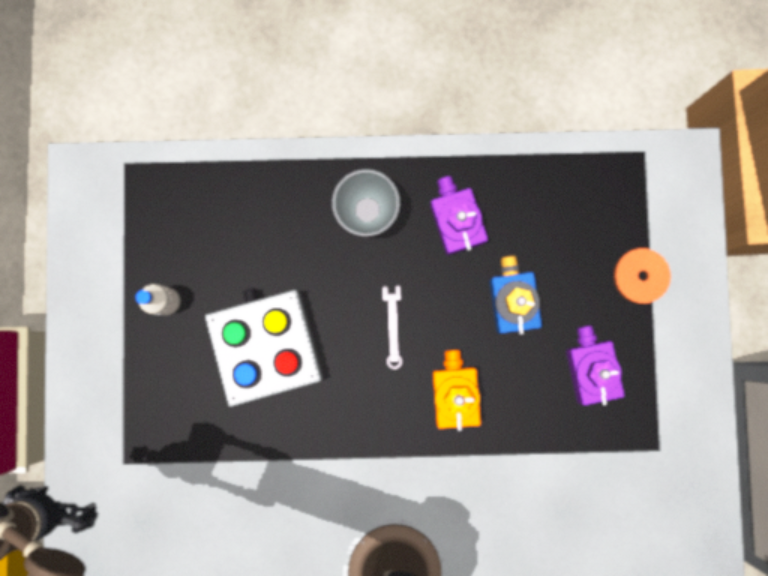

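View pics/scene0.png

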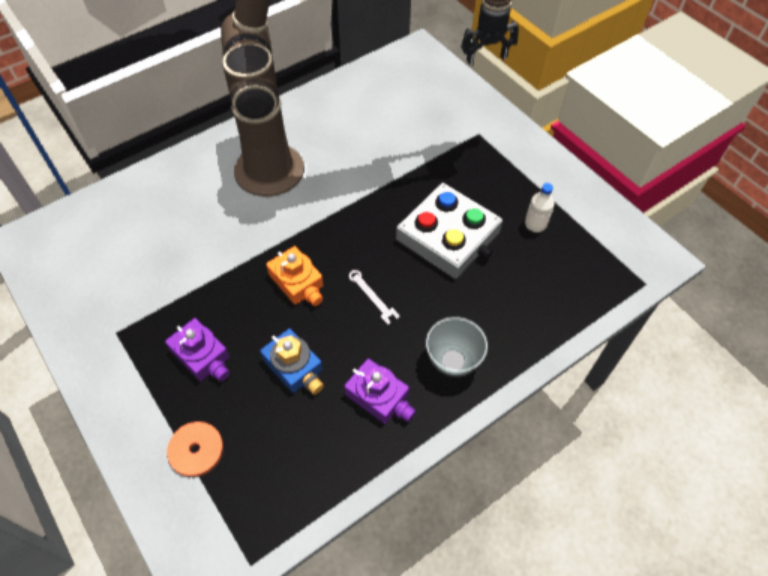

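The top view (768 px scale) shows the blue manifold at (517,302), with its mark running to (520,330) and the stripe pointing right at (530,299). The buttons are green (233,333), yellow (275,321), blue (245,374) and red (287,363). The scene view agrees with this layout.

```bash
cat > h.py <<'E'
import numpy as np, cv2
def ray(cm,uv):
    d=cm['attitude']@np.linalg.inv(cm['mtx'])@np.array([uv[0],uv[1],1.]); return cm['xyz'],d/np.linalg.norm(d)
def plane(cm,uv,z):
    o,d=ray(cm,uv); return o+d*(z-o[2])/d[2]
def two(r1,r2):
    (a,d),(b,e)=r1,r2
    s=np.linalg.lstsq(np.c_[d,-e],b-a,rcond=None)[0]; p,q=a+s[0]*d,b+s[1]*e
    return (p+q)/2,np.linalg.norm(p-q)
R={'blue':(95,130),'green':(45,80),'yellow':(22,35),'red':(0,6)}
def blobs(im,c,smin=120,amin=30):
    h=cv2.cvtColor(im,cv2.COLOR_RGB2HSV); m=cv2.inRange(h,(R[c][0],smin,60),(R[c][1],255,255))
    n,l,s,ce=cv2.connectedComponentsWithStats(m)
    return [(ce[i].round(1),s[i,4],l==i) for i in range(1,n) if s[i,4]>=amin]
E
python3 - <<'E'
from h import *
from cell import imaging
for n in ['top','scene']:
    im=np.load(n+'0.npy');cm=imaging.camera_model(n)
    for c in R:
        for ce,a,_ in blobs(im,c): print(n,c,ce,a,plane(cm,ce,.086).round(4))
E
```

```text
top blue [338.7 198.1] 380 [ 0.5752 -0.2488  0.086 ]
top blue [ 94.7 197.4] 82 [0.5958 0.5088 0.086 ]
top blue [355.8 214.9] 103 [ 0.5217 -0.3     0.086 ]
top blue [163.2 249.1] 193 [0.431  0.2979 0.086 ]
top green [155.9 221.7] 181 [0.5158 0.3197 0.086 ]
top yellow [339. 174.] 31 [ 0.6505 -0.2524  0.086 ]
top yellow [345.9 200.3] 152 [ 0.5678 -0.2709  0.086 ]
top yellow [183.3 214. ] 196 [0.5376 0.2347 0.086 ]
top yellow [301.4 239.4] 37 [ 0.4502 -0.1289  0.086 ]
top yellow [303.5 264.9] 834 [ 0.3719 -0.133   0.086 ]
top yellow [  7.8 376.5] 203 [0.0599 0.7704 0.086 ]
top red [190.6 241.5] 177 [0.4522 0.2132 0.086 ]
scene blue [21. 89.] 217 [-0.4292 -0.5024  0.086 ]
scene blue [364.2 125.2] 42 [0.5604 0.5294 0.086 ]
scene blue [297.6 132.6] 94 [0.4362 0.2922 0.086 ]
scene blue [191.3 221.6] 45 [ 0.532  -0.2539  0.086 ]
scene blue [194.8 245.1] 394 [ 0.6149 -0.2913  0.086 ]
scene green [315.9 143.9] 91 [0.5211 0.3139 0.086 ]
scene yellow [302.3 158. ] 96 [0.5431 0.2287 0.086 ]
scene red [441.9   7.1] 61 [0.2306 1.3533 0.086 ]
scene red [469.8  11.1] 196 [0.3298 1.4377 0.086 ]
scene red [492.6  10.3] 244 [0.3898 1.5309 0.086 ]
scene red [506.    3.9] 86 [0.3959 1.6241 0.086 ]
scene red [499.8  30.5] 195 [0.5054 1.4358 0.086 ]
scene red [ 4.5 28.9] 41 [-0.8549 -0.4245  0.086 ]
scene red [ 6.9 38.6] 80 [-0.7806 -0.4392  0.086 ]
scene red [13.8 46. ] 39 [-0.7121 -0.4314  0.086 ]
scene red [ 4.2 50.2] 31 [-0.7099 -0.4766  0.086 ]
scene red [509.2  67.3] 31 [0.686  1.2666 0.086 ]
scene red [505.8  78.3] 89 [0.7202 1.1987 0.086 ]
scene red [503.1  90.4] 125 [0.7589 1.1304 0.086 ]
scene red [494.7  97. ] 77 [0.7628 1.0712 0.086 ]
scene red [497.6 111.6] 169 [0.8214 1.0146 0.086 ]
scene red [507.9 107. ] 47 [0.8297 1.0689 0.086 ]
scene red [484.4 114.2] 79 [0.7995 0.9603 0.086 ]
scene red [502.6 128. ] 119 [0.8881 0.9596 0.086 ]
scene red [284.1 146.1] 95 [0.4583 0.2082 0.086 ]
```

{"api": "servo_tool", "payload": {
  "rows": [
    [[-41, -44, 0, 0, 0, 0, 1], [-82, -88, 0, 0, 0, 0, 1], [-123, -132, 0, 0, 0, 0, 1], [-164, -176, 0, 0, 0, 0, 1], [-205, -220, 0, 0, 0, 0, 1]]
  ]
}}

```text
time_s: 0.72
tcp_pos: [0.3338, 0.306, 0.2497]
tcp_rot: [[-0.937, 0.349, 0.0], [0.349, 0.937, -0.0], [-0.0, -0.0, -1.0]]
force: [1.1, -0.1, 0.9]
width: 0.0852
grip_force: 0.0
```

{"api": "servo_tool", "payload": {
  "rows": [
    [[-41, -44, 0, 0, 0, 0, 1], [-82, -88, 0, 0, 0, 0, 1], [-123, -132, 0, 0, 0, 0, 1], [-164, -176, 0, 0, 0, 0, 1], [-205, -220, 0, 0, 0, 0, 1]]
  ]
}}

```text
time_s: 1.35
tcp_pos: [0.4491, 0.0283, 0.2499]
tcp_rot: [[-0.937, 0.35, 0.0], [0.35, 0.937, 0.0], [-0.0, 0.0, -1.0]]
force: [0.9, 1.0, -0.0]
width: 0.0856
grip_force: 0.0
```

{"api": "servo_tool", "payload": {
  "rows": [
    [[-41, -45, 0, 0, 0, 6, 1], [-82, -90, 0, 0, 0, 12, 1], [-123, -135, 0, 0, 0, 18, 1], [-164, -180, 0, 0, 0, 24, 1], [-205, -225, 0, 0, 0, 30, 1]]
  ]
}}

```text
time_s: 1.98
tcp_pos: [0.5625, -0.2541, 0.2494]
tcp_rot: [[-0.634, 0.773, -0.001], [0.773, 0.634, 0.001], [0.001, -0.0, -1.0]]
force: [1.5, 0.6, 0.1]
width: 0.0856
grip_force: 0.0
```

Run:
```python
from h import *
from cell import manip, imaging
o=manip.get_obs();print(o['time_s'],o['tcp_pos'],o['tcp_rot'].round(3),o['joints'])
cm=imaging.camera_model('wrist');im=imaging.grab_frame('wrist')
cv2.imwrite('pics/w1.png',im[:,:,::-1]);np.save('w1.npy',im);import pickle;pickle.dump(cm,open('w1.pkl','wb'));print(cm)
```

```text
1.975 [ 0.56251063 -0.25410421  0.24939045] [[-0.634  0.773 -0.001]
 [ 0.773  0.634  0.001]
 [ 0.001 -0.    -1.   ]] [-2.83606756e+01  1.68635887e+01  9.47056006e+01  2.03585641e-02
  6.84776106e+01 -6.77020298e+01]
{'mtx': array([[308.12590172,   0.        , 259.58146577],
       [  0.        , 308.12590172, 191.01161351],
       [  0.        ,   0.        ,   1.        ]]), 'xyz': array([ 0.51470226, -0.19501609,  0.373444  ]), 'attitude': array([[ 0.77359894,  0.60502442,  0.18838827],
       [ 0.63367409, -0.73925399, -0.22794887],
       [ 0.00135215,  0.29571777, -0.9552744 ]])}
```

View pics/w1.png

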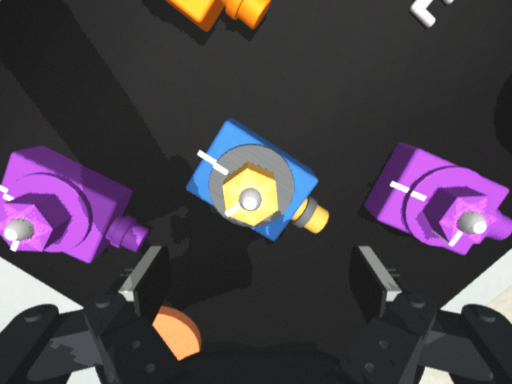

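The wrist view shows the blue manifold's flange centred near (252,183), the nozzle tip at (250,200), and the nut hexagon around (250,195). The flange mark runs from (198,153) to (226,172), the nut's stripe is at about (232,212), and the pipe leaves toward (315,215).

Run:
```python
from h import *
import pickle
from cell import imaging
im=np.load('w1.npy');cm=pickle.load(open('w1.pkl','rb'))
hsv=cv2.cvtColor(im,cv2.COLOR_RGB2HSV)
roi=np.zeros(im.shape[:2],np.uint8);roi[115:245,180:335]=1
P=lambda pts,z:np.array([plane(cm,p,z) for p in pts])
# white
m=cv2.inRange(hsv,(0,0,215),(180,45,255))*roi
n,l,s,c=cv2.connectedComponentsWithStats(m)
for i in range(1,n):
    if s[i,4]>8:
        ys,xs=np.where(l==i);z=.06 if c[i][1]<180 else .094
        q=P(np.c_[xs,ys],z)[:,:2];vx,vy,x0,y0=cv2.fitLine(q.astype(np.float32),cv2.DIST_L2,0,.001,.001).ravel()
        print('white',c[i].round(1),s[i,4],'plane',z,(x0,y0),'dir',np.degrees(np.arctan2(vy,vx)))
# yellow nut
b=max((x for x in blobs(im,'yellow',100) if 200<x[0][0]<290 and x[0][1]>150),key=lambda x:x[1])
print('nut',b[0],b[1],P([b[0]],.094))
ct=max(cv2.findContours(b[2].astype(np.uint8),0,1)[0],key=len); hull=cv2.convexHull(ct)
ap=cv2.approxPolyDP(hull,3,True)[:,0]; print(ap.tolist()); print(P(ap,.094).round(4).tolist())
# flange: grey, low sat, mid value
g=cv2.inRange(hsv,(0,0,40),(180,70,150))*roi
n,l,s,c=cv2.connectedComponentsWithStats(g);i=1+np.argmax(s[1:,4]);print('flange',c[i],s[i])
h=cv2.convexHull(max(cv2.findContours((l==i).astype(np.uint8),0,1)[0],key=len))[:,0]
q=P(h,.06)[:,:2].astype(np.float32);print('circ',cv2.minEnclosingCircle(q),cv2.fitEllipse(q))
# blue in top view
bl=[x for x in blobs(im,'blue',120,300)]
for x in bl:print('blue',x[0],x[1])
x=max(bl,key=lambda x:x[1]);c=max(cv2.findContours(x[2].astype(np.uint8),0,1)[0],key=len);h=cv2.convexHull(c)[:,0]
print('rect',cv2.minAreaRect(P(h,.05)[:,:2].astype(np.float32)))
cv2.imwrite('pics/c1.png',cv2.resize(im[115:245,170:340,::-1],None,fx=4,fy=4,interpolation=cv2.INTER_CUBIC))
```

```text
white [212.8 162.5] 200 plane 0.06 (np.float32(0.5195529), np.float32(-0.27655375)) dir -0.055799622
white [249.8 201. ] 209 plane 0.094 (np.float32(0.56893075), np.float32(-0.27545765)) dir -57.173763
white [232.6 209.6] 108 plane 0.094 (np.float32(0.5614901), np.float32(-0.29280916)) dir 75.13014
nut [251.  196.7] 1092 [[ 0.56707308 -0.27128511  0.094     ]]
[[247, 168], [275, 182], [277, 209], [253, 225], [231, 216], [222, 186]]
[[0.5466, -0.2518, 0.094], [0.5754, -0.2456, 0.094], [0.5944, -0.2651, 0.094], [0.587, -0.2928, 0.094], [0.5644, -0.299, 0.094], [0.5392, -0.2803, 0.094]]
flange [279.93766597 158.15248078] [ 180  115  155  130 7155]
circ ((0.5733024477958679, -0.2619202733039856), 0.10770712047815323) ((0.5714049935340881, -0.2386283278465271), (0.1544557511806488, 0.22807417809963226), 83.6049575805664)
blue [265.6 170.8] 2746
blue [200.6 181.5] 719
rect ((0.5663082003593445, -0.2696104049682617), (0.11949513852596283, 0.09424047917127609), 6.259504318237305)
```

View pics/c1.png

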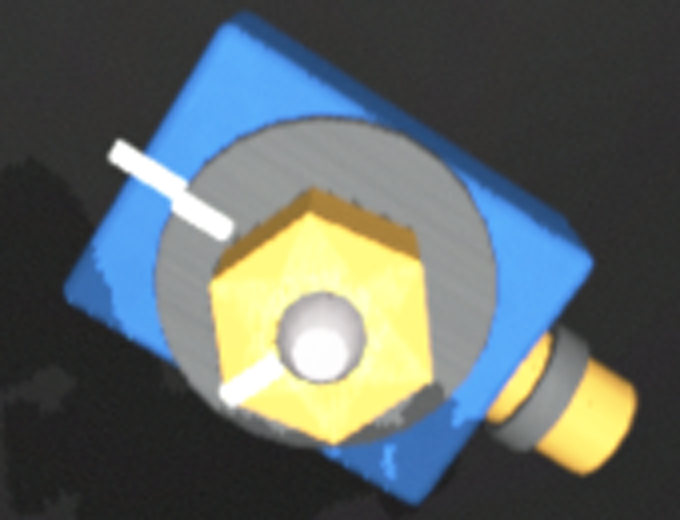

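Run:
```python
from h import *
import pickle
cm=pickle.load(open('w1.pkl','rb'))
P=lambda x,y,z:plane(cm,(170+x/4-.4,115+y/4-.4),z)[:2]
dg=lambda v:np.degrees(np.arctan2(v[1],v[0]))
print('flange ctr',np.mean([P(155,281,.06),P(497,281,.06),P(326,116,.06),P(326,446,.06)],0).round(4),np.linalg.norm(P(155,281,.06)-P(497,281,.06)),np.linalg.norm(P(326,116,.06)-P(326,446,.06)))
h=np.array([P(*p,.094) for p in [(226,400),(212,284),(310,210),(420,262),(432,375),(335,443)]])
c=h.mean(0);print('hex ctr',c.round(4),np.linalg.norm(h-c,axis=1).round(4)*2)
a=np.array([dg(p-c) for p in h]);print('corner ang',a.round(1), 'mod60 mean',((a-a[0]+30)%60-30).mean()+a[0])
print('stripe far/near',P(225,398,.094),dg(P(225,398,.094)-P(278,362,.094)))
print('nozzle',P(320,343,.110))
f=P(326,281,.06)
print('mark',dg(P(232,231,.06)-P(176,198,.06)),dg(f-P(204,214,.06)), 'outer',dg(P(180,182,.05)-P(115,148,.05)))
print('edge',dg(P(588,266,.05)-P(224,26,.05)),dg(P(224,26,.05)-P(66,289,.05)),dg(P(590,266,.05)-P(415,503,.05)))
```

```text
flange ctr [ 0.5658 -0.2709] 0.09048079325025489 0.09099179598706479
hex ctr [ 0.5669 -0.2722] [0.059  0.057  0.0592 0.0572 0.0574 0.0584]
corner ang [-103.8 -164.8  134.4   75.7   16.1  -45.2] mod60 mean -104.57347128883184
stripe far/near [ 0.55932747 -0.30062762] -105.27483116779061
nozzle [ 0.56527359 -0.27042315]
mark 7.630216629117225 9.447153115537441 outer 10.779192257988235
edge 5.93813478695997 96.42844364701457 95.9957648141612
```

{"api": "servo_tool", "payload": {
  "rows": [
    [[-8, -4, 30, 0, 0, -3, 1], [-15, -8, 60, 0, 0, -6, 1], [-15, -8, 90, 0, 0, -6, 1], [-15, -8, 115, 0, 0, -6, 1], [-15, -8, 135, 0, 0, -6, 1]]
  ]
}}

```text
time_s: 2.65
tcp_pos: [0.5649, -0.2684, 0.1131]
tcp_rot: [[-0.714, 0.7, -0.002], [0.7, 0.714, 0.001], [0.002, -0.001, -1.0]]
force: [-0.0, -0.2, -0.0]
width: 0.0852
grip_force: 0.0
```

Run:
```python
from h import *
from cell import manip, imaging
o=manip.get_obs();print(o['time_s'],o['tcp_pos'],np.degrees(np.arctan2(o['tcp_rot'][1,0],o['tcp_rot'][0,0])))
im=imaging.grab_frame('wrist')
cv2.imwrite('pics/w2.png',im[:,:,::-1])
cv2.imwrite('pics/w2.png',im[:,:,::-1])
cm=imaging.camera_model('wrist')
p=cm['mtx']@cm['attitude'].T@(np.array([.566,-.271,.094])-cm['xyz']);print('nut top px',p[:2]/p[2])
```

```text
2.65 [ 0.56485035 -0.26837356  0.11312665] 135.57068680056156
nut top px [257.11087205 259.66713801]
```

View pics/w2.png

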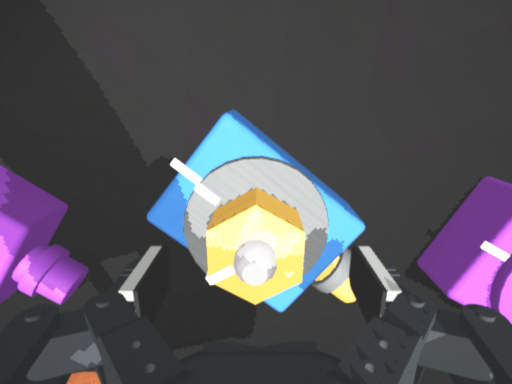

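The flats stand vertical in the wrist view at columns 207 and 305, centred between the pads at 142 and 378, so the alignment is good. Next I descend and close.

{"api": "servo_tool", "payload": {
  "rows": [
    [[0, 0, 14, 0, 0, 0, 1], [0, 0, 28, 0, 0, 0, 1], [0, 0, 28, 0, 0, 0, 1], [0, 0, 28, 0, 0, 0, 0], [0, 0, 28, 0, 0, 0, 0]]
  ],
  "grip_force": 60
}}

```text
time_s: 3.32
tcp_pos: [0.5652, -0.2704, 0.0882]
tcp_rot: [[-0.715, 0.699, -0.002], [0.699, 0.715, -0.003], [-0.001, -0.004, -1.0]]
force: [-16.3, -13.4, 13.6]
width: 0.0517
grip_force: 10.2
```

{"api": "servo_tool", "payload": {
  "rows": [
    [[0, 0, 0, 0, 0, 0, 0], [0, 0, 0, 0, 0, 0, 0], [0, 0, 0, 0, 0, 0, 0], [0, 0, 0, 0, 0, 0, 0], [0, 0, 0, 0, 0, 0, 0]]
  ]
}}

```text
time_s: 3.95
tcp_pos: [0.5645, -0.2712, 0.0887]
tcp_rot: [[-0.715, 0.699, -0.003], [0.699, 0.715, -0.004], [-0.001, -0.005, -1.0]]
force: [-5.7, -5.0, 6.2]
width: 0.0486
grip_force: 66.5
```

{"api": "servo_tool", "payload": {
  "rows": [
    [[0, -1, 0, 0, 0, 7, 0], [0, -1, 0, 0, 0, 14, 0], [0, -1, 0, 0, 0, 21, 0], [0, -1, 0, 0, 0, 28, 0], [0, -1, 0, 0, 0, 35, 0]]
  ]
}}

```text
time_s: 4.58
tcp_pos: [0.5659, -0.2704, 0.0887]
tcp_rot: [[-0.181, 0.984, 0.001], [0.984, 0.181, -0.002], [-0.002, 0.001, -1.0]]
force: [2.0, -0.0, 3.2]
width: 0.0486
grip_force: 66.2
```

{"api": "servo_tool", "payload": {
  "rows": [
    [[0, 0, 0, 0, 0, 7, 0], [0, 0, 0, 0, 0, 14, 0], [0, 0, 0, 0, 0, 21, 0], [0, 0, 0, 0, 0, 28, 0], [0, 0, 0, 0, 0, 30, 0]]
  ]
}}

```text
time_s: 5.2
tcp_pos: [0.5674, -0.2705, 0.0888]
tcp_rot: [[0.334, 0.943, 0.005], [0.943, -0.334, -0.002], [-0.001, 0.005, -1.0]]
force: [5.8, -1.7, 1.1]
width: 0.0486
grip_force: 65.9
```

```bash
cat > s.py <<'E'
from h import *
from cell import manip
o=manip.get_obs();R_=o['tcp_rot'];print(o['time_s'],o['tcp_pos'],'yaw',np.degrees(np.arctan2(R_[1,0],R_[0,0])),o['force'],o['moment'],o['joint_efforts'].round(2),o['grip_force'])
E
python3 s.py
```

```text
5.2 [ 0.56736325 -0.27046199  0.08878312] yaw 70.51101816826417 [ 5.76903222 -1.70320789  1.05231629] [0.28048614 0.41360838 0.18279558] [ -1.13 -44.74 -20.51  -0.13   0.32   0.09] 65.85899383295327
```

{"api": "servo_tool", "payload": {
  "rows": [
    [[0, 0, 0, 0, 0, 2, 0], [0, 0, 0, 0, 0, 3, 0], [0, 0, 0, 0, 0, 4, 0], [0, 0, 0, 0, 0, 5, 0], [0, 0, 0, 0, 0, 6, 0]]
  ]
}}

```text
time_s: 5.82
tcp_pos: [0.5676, -0.2706, 0.0888]
tcp_rot: [[0.42, 0.907, 0.004], [0.907, -0.42, -0.005], [-0.002, 0.006, -1.0]]
force: [5.6, 0.2, -0.1]
width: 0.049
grip_force: 68.0
```

```bash
python3 s.py
```

```text
5.825 [ 0.5675969  -0.27057191  0.08881879] yaw 65.15282097226121 [ 5.6377207   0.18751875 -0.09212032] [ 0.47578869 -0.16089069  2.73578761] [ -3.94 -44.37 -20.56   0.94   0.57   2.38] 68.01803723908961
```

{"api": "servo_tool", "payload": {
  "rows": [
    [[0, 0, 0, 0, 0, 0, 0], [0, 0, 0, 0, 0, 0, 1], [0, 0, 0, 0, 0, 0, 1], [0, 0, 0, 0, 0, 0, 1], [0, 0, -40, 0, 0, 0, 1]]
  ]
}}

```text
time_s: 6.45
tcp_pos: [0.5616, -0.268, 0.1233]
tcp_rot: [[0.43, 0.903, -0.008], [0.903, -0.43, 0.005], [0.001, -0.009, -1.0]]
force: [-0.2, 0.4, 0.2]
width: 0.0855
grip_force: 0.0
```

{"api": "servo_tool", "payload": {
  "rows": [
    [[0, 0, -40, 0, 0, 0, 1], [0, 0, -80, 0, 0, 0, 1], [0, 0, -120, 0, 0, 0, 1], [0, 0, -120, 0, 0, 0, 1], [0, 0, -120, 0, 0, 0, 1]]
  ]
}}

```text
time_s: 7.08
tcp_pos: [0.5644, -0.2695, 0.2462]
tcp_rot: [[0.43, 0.903, -0.001], [0.903, -0.43, 0.001], [0.0, -0.001, -1.0]]
force: [-0.1, 0.9, -0.2]
width: 0.0852
grip_force: 0.0
```

```bash
python3 s.py
python3 - <<'E'
from h import *
from cell import manip, imaging
import pickle
cm=imaging.camera_model('wrist');im=imaging.grab_frame('wrist');pickle.dump(cm,open('w3.pkl','wb'))
p=cm['mtx']@cm['attitude'].T@(np.array([.566,-.271,.08])-cm['xyz']);u,v=(p[:2]/p[2]).astype(int);print(u,v)
x0,y0=max(u-85,0),max(v-65,0);print(x0,y0)
cv2.imwrite('pics/c3.png',cv2.resize(im[y0:y0+130,x0:x0+170,::-1],None,fx=4,fy=4,interpolation=cv2.INTER_CUBIC))
E
```

```text
7.075 [ 0.56436411 -0.26947689  0.24620161] yaw 64.53040152331991 [-0.09727245  0.8946215  -0.22705772] [-0.0171955   0.03427135 -0.03663906] [ -0.   -43.13 -28.82   0.    -0.05   0.  ] 0.0
262 178
177 113
```

View pics/c3.png

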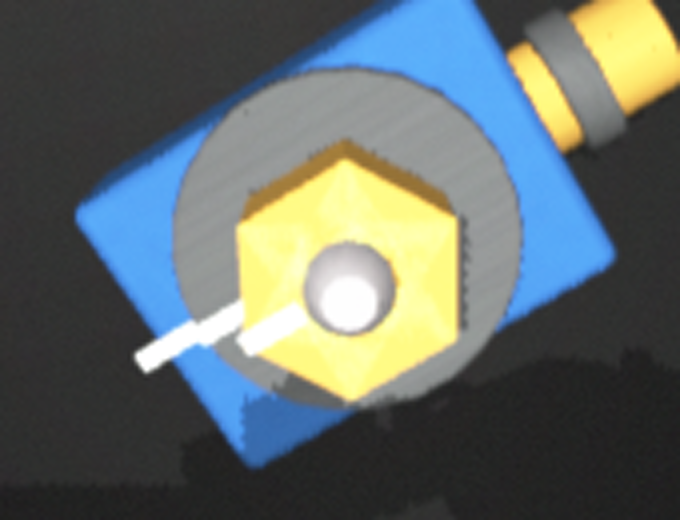

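Stripe and mark now both point the same way (lower left, about (272,330) against (195,335) in the crop). The moment also hit the stop at 2.7 N m, so the nut is tight. Next is the panel, fingers shut.

{"api": "servo_tool", "payload": {
  "rows": [
    [[46, -38, 0, 0, 0, 0, 0], [93, -76, 0, 0, 0, 0, 0], [140, -114, 0, 0, 0, 0, 0], [187, -152, 0, 0, 0, 0, 0], [234, -190, 0, 0, 0, 0, 0]]
  ]
}}

```text
time_s: 7.75
tcp_pos: [0.492, 0.025, 0.2449]
tcp_rot: [[0.43, 0.903, -0.004], [0.903, -0.43, 0.0], [-0.001, -0.003, -1.0]]
force: [0.9, 1.8, -0.0]
width: 0.0003
grip_force: 0.0
```

{"api": "servo_tool", "payload": {
  "rows": [
    [[46, -38, 0, 0, 0, 0, 0], [93, -76, 0, 0, 0, 0, 0], [139, -114, 0, 0, 0, 0, 0], [139, -114, 0, 0, 0, 0, 0], [139, -114, 0, 0, 0, 0, 0]]
  ]
}}

```text
time_s: 8.38
tcp_pos: [0.4498, 0.1974, 0.2454]
tcp_rot: [[0.429, 0.904, -0.003], [0.904, -0.429, -0.002], [-0.003, -0.002, -1.0]]
force: [0.3, -0.1, -0.8]
width: 0.0004
grip_force: 0.0
```

```bash
python3 s.py
python3 - <<'E'
from h import *
from cell import manip, imaging
import pickle
c3=pickle.load(open('w3.pkl','rb'))
h=np.array([plane(c3,(177+x/4-.4,113+y/4-.4),.094)[:2] for x,y in [(238,225),(346,158),(457,215),(460,330),(350,402),(242,350)]])
c=h.mean(0);a=np.degrees(np.arctan2(*(h-c).T[::-1]));print('nut',c,'mod60',((a-6+30)%60-30).mean()+6)
cm=imaging.camera_model('wrist');im=imaging.grab_frame('wrist')
o=manip.get_obs()
for n in R:
    for ce,ar,_ in blobs(im,n,120,150):
        p=plane(cm,ce,.086); print(n,ce,ar,p.round(4),'tool mm',(o['tcp_rot'].T@(p-o['tcp_pos'])*1000).round(1))
cv2.imwrite('pics/w4.png',im[:,:,::-1])
E
```

```text
8.375 [0.44981027 0.19736934 0.2454274 ] yaw 64.62398854566713 [ 0.3408784  -0.14976829 -0.8086883 ] [ 0.031748   -0.06335632  0.02852343] [ 8.600e-01 -2.947e+01 -2.697e+01  6.000e-02  1.000e-02  0.000e+00] 0.0
nut [ 0.56713186 -0.27222256] mod60 7.271086262535395
blue [190.6  86. ] 2136 [0.4313 0.2991 0.086 ] tool mm [ 84.6 -60.9 159.6]
green [267.6  19.6] 2005 [0.5136 0.3171 0.086 ] tool mm [136.3   5.7 159.4]
yellow [330.   99.3] 2119 [0.5368 0.2367 0.086 ] tool mm [ 73.7  61.2 159.5]
red [254.7 161.3] 1740 [0.4528 0.2151 0.086 ] tool mm [ 18.   -5.3 159.7]
```

View pics/w4.png

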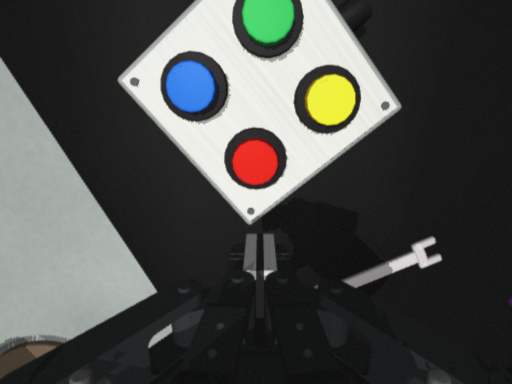

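{"api": "servo_tool", "payload": {
  "rows": [
    [[28, -20, 30, 0, 0, 0, 0], [56, -40, 60, 0, 0, 0, 0], [83, -60, 90, 0, 0, 0, 0], [83, -60, 130, 0, 0, 0, 0], [83, -60, 130, 0, 0, 0, 0]]
  ]
}}

```text
time_s: 9.05
tcp_pos: [0.4297, 0.2954, 0.1133]
tcp_rot: [[0.431, 0.902, -0.008], [0.902, -0.432, -0.005], [-0.008, -0.005, -1.0]]
force: [-0.6, -0.4, -1.1]
width: 0.0002
grip_force: 0.0
```

{"api": "servo_tool", "payload": {
  "rows": [
    [[0, 0, 12, 0, 0, 0, 0], [0, 0, 24.5, 0, 0, 0, 0], [0, 0, 24.5, 0, 0, 0, 0], [0, 0, 24.5, 0, 0, 0, 0], [0, 0, 24.5, 0, 0, 0, 0]]
  ]
}}

```text
time_s: 9.68
tcp_pos: [0.4344, 0.2983, 0.0947]
tcp_rot: [[0.43, 0.903, 0.004], [0.903, -0.43, 0.001], [0.002, 0.003, -1.0]]
force: [-0.2, -3.2, 6.8]
width: 0.0
grip_force: 3.8
```

{"api": "servo_tool", "payload": {
  "rows": [
    [[0, 0, 3, 0, 0, 0, 0], [0, 0, 3, 0, 0, 0, 0], [0, 0, 3, 0, 0, 0, 0], [0, 0, -24.5, 0, 0, 0, 0], [0, 0, -35, 0, 0, 0, 0]]
  ]
}}

```text
time_s: 10.3
tcp_pos: [0.4339, 0.2991, 0.1297]
tcp_rot: [[0.43, 0.903, 0.004], [0.903, -0.43, 0.002], [0.004, 0.003, -1.0]]
force: [0.7, 0.2, -0.1]
width: 0.0003
grip_force: 0.0
```

```bash
python3 s.py
python3 - <<'E'
import numpy as np
from cell import manip
o=manip.get_obs()
for n,p in [('yellow',(.5375,.2353,.086)),('green',(.516,.318,.086))]:print(n,(o['tcp_rot'].T@(np.array(p)-o['tcp_pos'])*1000).round(1))
E
```

```text
10.3 [0.43389424 0.29907682 0.1297008 ] yaw 64.51753841567242 [ 0.71137087  0.15338198 -0.07909913] [ 0.0271863  0.0463983 -0.0530869] [ 2.000e-02 -3.489e+01 -2.270e+01 -0.000e+00 -2.000e-02 -0.000e+00] 0.0
yellow [-13.2 120.9  44. ]
green [52.2 65.9 44.1]
```

{"api": "servo_tool", "payload": {
  "rows": [
    [[-4, 40, 0, 0, 0, 0, 0], [-9, 81, 0, 0, 0, 0, 0], [-13, 121, 0, 0, 0, 0, 0], [-13, 121, 0, 0, 0, 0, 0], [-13, 121, 10, 0, 0, 0, 0]]
  ]
}}

```text
time_s: 10.92
tcp_pos: [0.536, 0.2348, 0.1173]
tcp_rot: [[0.43, 0.903, 0.0], [0.903, -0.43, 0.001], [0.001, 0.0, -1.0]]
force: [-0.1, 0.6, 1.0]
width: -0.0
grip_force: 0.0
```

{"api": "servo_tool", "payload": {
  "rows": [
    [[0, 0, 13, 0, 0, 0, 0], [0, 0, 27, 0, 0, 0, 0], [0, 0, 27, 0, 0, 0, 0], [0, 0, 27, 0, 0, 0, 0], [0, 0, 27, 0, 0, 0, 0]]
  ]
}}

```text
time_s: 11.55
tcp_pos: [0.535, 0.2352, 0.0943]
tcp_rot: [[0.428, 0.904, -0.003], [0.904, -0.428, -0.001], [-0.002, -0.002, -1.0]]
force: [-9.3, -4.3, 27.0]
width: -0.0003
grip_force: 13.3
```

{"api": "servo_tool", "payload": {
  "rows": [
    [[0, 0, 1, 0, 0, 0, 0], [0, 0, 1, 0, 0, 0, 0], [0, 0, 1, 0, 0, 0, 0], [0, 0, -25, 0, 0, 0, 0], [0, 0, -37, 0, 0, 0, 0]]
  ]
}}

```text
time_s: 12.18
tcp_pos: [0.5358, 0.2355, 0.1281]
tcp_rot: [[0.429, 0.903, 0.001], [0.903, -0.429, 0.0], [0.001, 0.001, -1.0]]
force: [1.3, 0.6, -0.3]
width: 0.0001
grip_force: 0.0
```

```bash
python3 s.py
python3 - <<'E'
import numpy as np
from cell import manip
o=manip.get_obs()
for n,p in [('green',(.516,.318,.086))]:print(n,(o['tcp_rot'].T@(np.array(p)-o['tcp_pos'])*1000).round(1))
E
```

```text
12.175 [0.5357952  0.23545932 0.12808944] yaw 64.61536177847705 [ 1.27707581  0.63756799 -0.34959476] [ 0.02787114 -0.02502199 -0.00752388] [-0.000e+00 -4.019e+01 -2.351e+01 -0.000e+00 -4.000e-02  0.000e+00] 0.0
green [ 66.  -53.3  42.1]
```

{"api": "servo_tool", "payload": {
  "rows": [
    [[22, -18, 0, 0, 0, 0, 0], [44, -36, 0, 0, 0, 0, 0], [66, -53, 0, 0, 0, 0, 0], [66, -53, 0, 0, 0, 0, 0], [66, -53, 10, 0, 0, 0, 0]]
  ]
}}

```text
time_s: 12.8
tcp_pos: [0.5164, 0.317, 0.117]
tcp_rot: [[0.429, 0.903, 0.001], [0.903, -0.429, -0.0], [-0.0, 0.001, -1.0]]
force: [0.6, 0.6, 0.2]
width: 0.0001
grip_force: 0.0
```

{"api": "servo_tool", "payload": {
  "rows": [
    [[0, 0, 13, 0, 0, 0, 0], [0, 0, 27, 0, 0, 0, 0], [0, 0, 27, 0, 0, 0, 0], [0, 0, 27, 0, 0, 0, 0], [0, 0, 27, 0, 0, 0, 0]]
  ]
}}

```text
time_s: 13.42
tcp_pos: [0.5166, 0.3164, 0.0944]
tcp_rot: [[0.43, 0.903, -0.002], [0.903, -0.43, -0.001], [-0.002, -0.001, -1.0]]
force: [-6.9, -3.7, 25.2]
width: -0.0001
grip_force: 12.4
```

{"api": "servo_tool", "payload": {
  "rows": [
    [[0, 0, 1, 0, 0, 0, 0], [0, 0, 1, 0, 0, 0, 0], [0, 0, 1, 0, 0, 0, 0], [0, 0, -40, 0, 0, 0, 0], [0, 0, -80, 0, 0, 0, 0]]
  ]
}}

```text
time_s: 14.05
tcp_pos: [0.5159, 0.316, 0.17]
tcp_rot: [[0.431, 0.903, -0.002], [0.903, -0.431, -0.001], [-0.002, -0.001, -1.0]]
force: [0.3, -0.5, -0.2]
width: -0.0001
grip_force: 0.0
```

{"api": "servo_tool", "payload": {
  "rows": [
    [[-40, 0, -40, 0, 0, 0, 0], [-80, 0, -60, 0, 0, 0, 0], [-120, 0, -60, 0, 0, 0, 0], [-150, 0, -60, 0, 0, 0, 0], [-150, 0, -60, 0, 0, 0, 0]]
  ]
}}

```text
time_s: 14.68
tcp_pos: [0.4507, 0.1797, 0.2293]
tcp_rot: [[0.432, 0.902, -0.002], [0.902, -0.432, -0.001], [-0.002, -0.001, -1.0]]
force: [-0.1, -0.6, 0.1]
width: 0.0
grip_force: 0.0
```

```bash
python3 s.py
python3 - <<'E'
from h import *
from cell import imaging
im=imaging.grab_frame('scene'); cv2.imwrite('pics/s5.png',cv2.resize(im[:,:,::-1],None,fx=1.5,fy=1.5))
E
```

```text
14.675 [0.45070178 0.1796964  0.22931193] yaw 64.38071532882856 [-0.07318505 -0.62267206  0.0516326 ] [ 0.01760653 -0.00187351  0.02907922] [ -0.46 -29.8  -25.94  -0.12   0.15  -0.07] 0.0
```

View pics/s5.png

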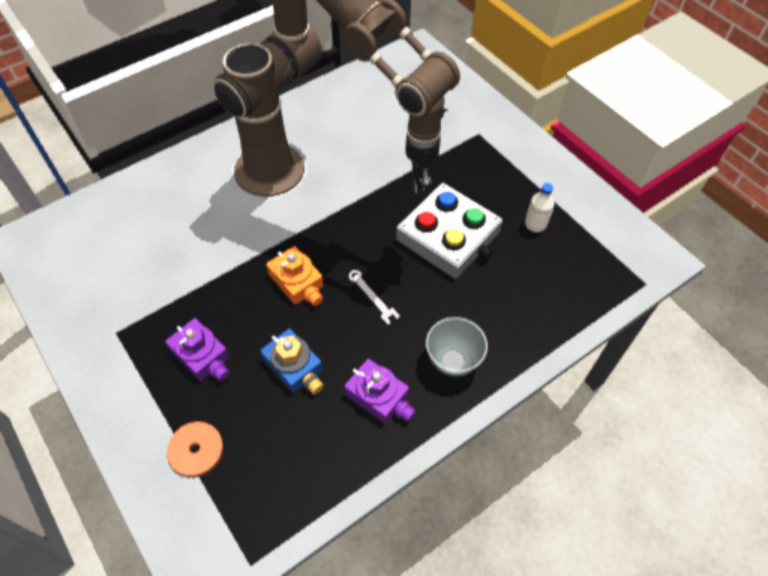

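The gripper at (422,180) is clear of everything. All four buttons are up, at (447,201), (475,216), (455,238) and (427,221). The bowl, bottle, wrench and disc are where they were, and the nut at (290,350) has its stripe in line with the mark.

```bash
python3 -c "
from cell import manip
print(manip.job_done())"
```

```text
the job is handed in; nothing more can be done
None
```

The job is handed in at about 15 s: the nut is turned to its stop with stripe and mark in line, then blue, yellow and green were each pressed fully and released in that order, with the red button and the other objects left untouched.

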